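# Fit the guide rod in the punch stand

## Robot

A 6-joint arm with a two-finger parallel gripper is mounted at the origin on the work surface. World frame = base frame: x ahead of the robot, y to its left, z up, the work surface at z = 0. Lengths are in mm, angles in rad, forces in N, time in s.
With the tool pointing down it reaches from about 400 to 925 mm from the base axis. Payload 12.5 kg.
Tool frame: the origin (TCP) lies at the very end of the fingers, on their centre line; the grasp point (between the pads) lies 19 mm behind it; z points along the fingers, y is the direction in which the jaws open and shut (so a half turn about z gives the same grasp; the last joint's range is limited). The gripper opens to 95 mm and grips with 3 to 60 N. Pads are 20 mm wide; open, the fingers measure 119 mm over their backs; the gripper's body (75 mm by 180 mm) begins 59 mm behind the grasp point.
Start: joints at [-1.259, 0.491, 1.559, -0, 1.092, -0.106], TCP at [253.618, -571.248, 214.661] pointing down, gripper open.
Joint ranges: [-3.1, 3.1], [-0.84, 2.19], [0.05, 2.79], [-1.13, 4.28], [0.06, 2.93], [-2.69, 2.69]. Speed limits (rad/s): [2.22, 2.22, 2.79, 3.14, 3.14, 3.14].

## Interface

Orientations are given as [roll, pitch, yaw] about the fixed x, y, z axes, in that order (R = Rz(yaw) Ry(pitch) Rx(roll)).
In Python, from cell import env gives the robot as it stands.
- The arm moves only by the shell command python3 -m pendant 'ROWS'. ROWS is JSON, a list that holds one entry, the list of rows, each a list of 5 numbers: the opening, from 0 (shut) to 1 (fully open), then the shift along the tool's x, y, z in m, then the turn about the tool's z in rad. A call has exactly 8 rows; each row is the pose to reach, as a shift and turn from the pose commanded when the call began, along the tool's axes at that moment; what a row does not reach only later rows make up. A row lasts 1/10 s, in which the tool goes at most 50 mm and 8.59 degrees, less where a joint would pass 70% of its speed; a pose out of reach is approached as far as the arm can. A call with a gripper value outside its range is refused whole. The fingers move at their own pace and stop on an object; the grip force is fixed at half the most. Time passes only in rows, so rows that repeat a pose let the fingers close, or fill a call up. It gives the time, the measured TCP pose, the force and the opening at its end, in the units of the state.
- env.state(): the state, without advancing time (a new reading comes with each control period).
- env.read_camera(name): name is "scene" or "top" or "wrist"; returns a dict with "image" (420x560x3 uint8, blue, green, red), "range_z" (420x560 float32, mm along the optical axis (not along the pixel's ray), 0 where there is no reading), "fx", "fy", "cx", "cy" (pixels), "rvec" (rotation vector, rad) and "tvec" (3), from world to camera coordinates, as OpenCV has them; the wrist camera has in their place "tool_from_camera" (4x4, takes a point from camera to tool coordinates, whose origin is the TCP and whose axes are the flange's). Camera axes: x right, y down, z forward; pixel columns grow to the right and rows downward; lengths in mm; the calibration is good to about 2 mm. A picture is of the moment at which its call begins: read the wrist's pose just before it.
- env.job_done(): hands the job in, once; it reports no verdict.
The state is a dict: "t": time; "joints": joint angles; "qvel": joint speeds; "tau": joint torques, N m; "eef_pos": TCP position; "tcp_rot": TCP orientation; "ft_force": force on the tool from outside, world axes, zero at the start; "moment": the same for the moment, N m; "opening": opening from 0.0 (shut) to 1.0 (fully open).
Only numpy, scipy, OpenCV 4.12 (cv2) and the standard library are available. Lean on these libraries where they do the work, as an engineer would, in place of code of your own. Each camera call takes 0.05 s, during which the arm holds its last target. There are 200 camera calls.

## Task

Take the lid off the round canister by its tab: tip the tab side up a little, the far edge still on the rim, then lift it off and lay it flat on the bench, tab side up, without dropping it; then take out the steel guide rod that stands inside and lower it, nose first, through the upper and then the lower guide of the green C-shaped punch stand. Finish while still gripping the rod there: it must span both guides with its nose sticking out below the lower guide but clear of the anvil under it, since only your grip keeps it from falling. Leave the glue bottle, the mug and the screwdriver where they are.

Things in the scene. Friction and masses are not known exactly. Their poses are not given: they have to be found in the camera images.
- canister: round steel canister, fixed to the bench, 140 mm across, 150 mm tall, open at the top, wall 4 mm. Origin: centre of its underside, z up. In it a 70 mm square wooden block, its top 50 mm above the bench, with a central hole (13.5 mm wide, floor 10 mm above the bench) in which the guide rod stands upright, its top 10 mm below the rim
- lid: loose round wooden lid, 148 mm across, 6 mm thick, with a 122 mm plug 5 mm high under it that sits loosely in the canister's rim; about 0.1 kg. It starts seated on the canister. Origin: centre of the plug's underside, z up (145 mm above the bench when seated, 0 when lying on the bench tab up). Its top is 11 mm above the origin; x points from the centre to the tab
- lid_tab (a point): centre of the lid's upright grip tab, 55 mm from the lid's centre along its x axis and 26 mm above its origin; the tab is 10 mm thick along the lid's x, 34 mm wide along its y, and stands 30 mm high above the lid's top
- rod_center (a point): centre (half-way up) of the plain steel guide rod: 12 mm across, 130 mm long, about 0.11 kg, z along the rod to its blunt top end (65 mm above this point). It starts upright in the canister, hidden under the lid, its lowest 40 mm in the hole with 0.75 mm play all round (it may lean by 1 degree)
- rod_nose (a point): middle of the rod's lower end, the nose, 65 mm below rod_center: a taper from 12 mm down to 6 mm across over the last 14 mm
- stand: green C-shaped punch stand, fixed to the bench. Origin: on the bench, on the vertical axis of its two guides; x points along the arms to its column (26 by 46 mm, middle 56 mm from the axis, top 92 mm above the bench). Base 130 by 90 by 10 mm; nothing of it rises above 95 mm
- upper_mouth (a point): centre of the top of the upper guide, 95 mm above the bench. Two level arms of the stand, one above the other, each carry a brass-rimmed bore 15 mm across, both on one vertical axis: the upper bore from 95 down to 80 mm above the bench, the lower from 51 down to 36 mm
- lower_exit (a point): centre of the bottom of the lower guide's bore, on the same vertical axis, 36 mm above the bench; the anvil's top lies 24 mm below this point
- glue: amber glue bottle with a white cap, 48 mm across and 120 mm tall, loose on the bench; origin at the centre of its underside. Leave alone.
- mug: white mug, 74 mm across and 80 mm tall, loose on the bench; origin at the centre of its underside. Leave alone.
- driver: screwdriver with a wooden handle lying on the bench, along its x axis; origin under its middle. Leave alone.
Not all that is in view belongs to the job. Of the things that look like the lid, the middle-sized one is meant. What is shaped like the stand but pink is not meant.

How it is judged (in metres and radians):
On the way, in this order (a step that is already met when the one before it is completed fails the run):
1. the lid is tipped up on the canister, tab side high (at least 0.1 rad) (angle between lid's own z axis and vertical above 0.1 rad and z of lid_tab in the frame of canister above 0.178 m and height (world z) of lid below 0.172 m and horizontal distance between lid and canister below 0.025 m).
2. the lid lies flat on the bench, tab side up, clear of the canister, let go (height (world z) of lid below 0.012 m and angle between lid's own z axis and vertical below 0.12 rad and horizontal distance between lid and canister above 0.13 m and contact force between the fingers and lid below 0.2 N and linear speed of lid below 0.05 m/s), for 0.2 s.
3. the rod's nose has come down through the upper guide (z of rod_nose in the frame of lower_exit between -0.023 and 0.042 m and horizontal distance between rod_nose and upper_mouth below 0.008 m and angle between rod_nose's own z axis and vertical below 0.2 rad).
At the end, for the whole second after the job is handed in: Rod gripped (over 2 N), still, in both guides within 0.08 rad of their axis, nose within 5 mm of it and 1.5 to 22.5 mm below the lower guide (anvil at 24 mm). Lid let go, still, flat on the bench (under 12 mm, 0.12 rad), tab up, centre over 130 mm from the canister axis (height (world z) of lid below 0.012 m and angle between lid's own z axis and vertical below 0.12 rad and horizontal distance between lid and canister above 0.13 m and z of rod_nose in the frame of lower_exit between -0.0225 and -0.0015 m and horizontal distance between rod_nose and lower_exit below 0.005 m and angle between the z axis of rod_center and the z axis of upper_mouth, either way round below 0.08 rad and angle between rod_center's own z axis and vertical below 0.2 rad and contact force between the fingers and rod above 2 N and contact force between the fingers and lid below 0.2 N and linear speed of each of rod, lid below 0.03 m/s); the arm keeps its last pose, push and grip.
It fails at once if the lid is dropped or thrown (faster than 1.2 m/s) (linear speed of lid above 1.2 m/s).
It fails at once if the glue bottle is moved by more than 30 mm (distance of glue from where it was at the start of the episode above 0.03 m).
It fails at once if the mug is moved by more than 30 mm (distance of mug from where it was at the start of the episode above 0.03 m).
It fails at once if the screwdriver is moved by more than 30 mm (distance of driver from where it was at the start of the episode above 0.03 m).
It also fails if it takes over 64 s, if anything falls off the work surface, if the arm or the gripper's body presses on something with over 40 N, if the wrist force passes 120 N, or if a joint passes its speed limit or range.

## Working session

There is one attempt and no reset: what is moved stays moved. The work goes in short steps, Python scripts to look and compute and a shell command to move; the robot and the scene stay as the last step left them, time stands still between calls to the robot, and variables do not carry over. Pictures are saved under pics/ and viewed, about 8 in all and at most 12, crops included, and the job is handed in when it is done.

```bash
ls; mkdir -p pics
python3 - <<'E'
from cell import env
import cv2,pickle
s=env.state();print(s)
for n in("top","scene"):
    c=env.read_camera(n);pickle.dump(c,open(n+".pkl","wb"));cv2.imwrite(f"pics/{n}1.png",c["image"]);print(n,{k:v for k,v in c.items() if k not in("image","range_z")})
E
```

```text
pics
{'t': 0.0, 'joints': array([-1.25859500e+00,  4.91542349e-01,  1.55943827e+00, -1.71523862e-05,
        1.09171693e+00, -1.05633336e-01]), 'qvel': array([-0.00091362,  0.0007106 , -0.00029781, -0.00065994,  0.0007365 ,
       -0.00078697]), 'tau': array([ 2.72305388e-04, -6.12643504e+01, -2.58182162e+01,  6.92427484e-02,
        4.81717160e-02, -7.08846324e-05]), 'eef_pos': array([ 253.53659391, -570.99869794,  214.07629807]), 'tcp_rot': array([-3.14049232e+00, -1.01368261e-04,  4.17842527e-01]), 'ft_force': array([ 1.11354165, -0.24684387, -0.65960749]), 'moment': array([-0.01028305,  0.01751842, -0.01169862]), 'opening': 1.0000268742128795}
top {'fx': 499.7246589089413, 'fy': 499.7246589089413, 'cx': 279.11502389512486, 'cy': 201.5282973586649, 'rvec': array([ 2.16015355, -2.19794511,  0.08832689]), 'tvec': array([   5.1722282 ,  557.10084726, 1290.48265539])}
scene {'fx': 517.7462429553229, 'fy': 517.7462429553229, 'cx': 275.7998085861312, 'cy': 204.60021940094953, 'rvec': array([ 2.00575352,  1.56749222, -0.54328755]), 'tvec': array([-121.92533887, -330.90615556, 1671.87962796])}
```

View pics/top1.png

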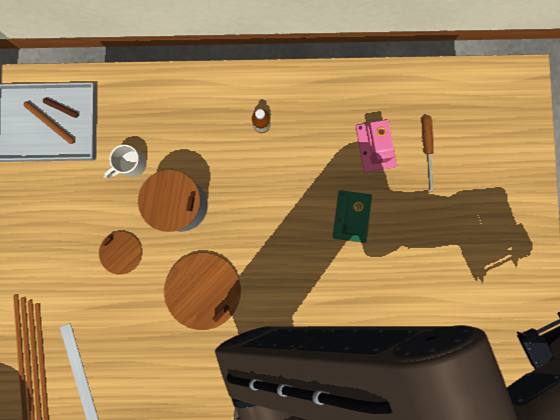

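View pics/scene1.png

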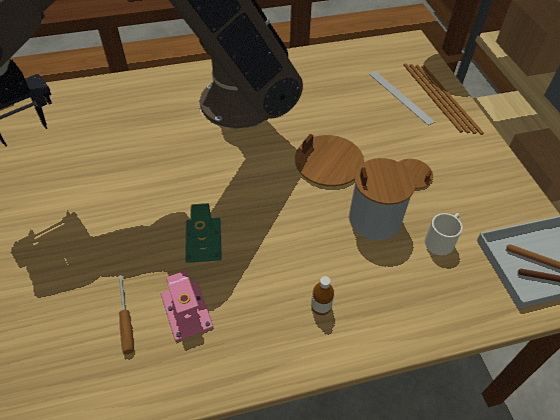

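The top view shows the seated lid at (169,200) with its tab at (192,201). The larger decoy lies at (202,290) and the small one at (120,252). The green stand is at (353,216) with its bore near (358,207); the mug is at (124,160) and the glue at (261,117). Next I'll turn these into world positions.

```bash
cat > h.py <<'E'
import numpy as np,cv2,pickle
from scipy.spatial.transform import Rotation as R
def cloud(c):
    v,u=np.mgrid[:420,:560];z=c["range_z"];p=np.dstack([(u-c["cx"])/c["fx"]*z,(v-c["cy"])/c["fy"]*z,z])
    return p
def world(c):
    Rm=cv2.Rodrigues(c["rvec"])[0];return (cloud(c)-c["tvec"])@Rm
def wristworld(c,s):
    T=c["tool_from_camera"];p=cloud(c)@T[:3,:3].T+T[:3,3]
    return p@R.from_euler("xyz",s["tcp_rot"]).as_matrix().T+s["eef_pos"]
E
python3 - <<'E'
from h import *
c=pickle.load(open("top.pkl","rb"));W=world(c);hsv=cv2.cvtColor(c["image"],cv2.COLOR_BGR2HSV);ok=c["range_z"]>0
def box(u0,u1,v0,v1):
    m=np.zeros((420,560),bool);m[v0:v1,u0:u1]=1;return m&ok
def rep(n,m):
    P=W[m].astype(np.float32)
    if len(P)<3:print(n,len(P));return
    (x,y),r=cv2.minEnclosingCircle(P[:,:2].copy());print(n,len(P),"mean",P.mean(0).round(1),"circ",round(x,1),round(y,1),round(r,1),"rect",cv2.minAreaRect(P[:,:2].copy()),P[:,2].min(),P[:,2].max())
z=W[...,2]
rep("bench",box(290,330,100,120))
b=box(130,215,160,240);rep("lid",b&(abs(z-156)<5));rep("tab",b&(z>177))
b=box(325,380,180,250);rep("upper",b&(abs(z-95)<6));rep("base",b&(z<20)&(z>6))
h=hsv;g=b&(h[...,0]>10)&(h[...,0]<35)&(h[...,2]>90)&(h[...,1]>80);rep("brass",g&(z>75));
rep("mug",box(100,150,140,185)&(z>60));rep("glue",box(245,280,95,135)&(z>60))
rep("dec1",box(150,245,245,330)&(z>3)&(z<20));rep("small",box(95,145,225,280)&(z>3))
rep("pink",box(350,400,110,175)&(z>60))
rep("driver",box(415,440,110,195)&(z>10))
g=hsv[205,358];print(g,W[207,358],W[230,345])
E
```

```text
bench 795 mean [807.9 -91.4   1.1] circ 807.5 -91.4 59.2 rect ((807.9589233398438, -91.54736328125), (106.68061828613281, 55.26722717285156), 89.05164337158203) -7.5004816 9.7888775
lid 2850 mean [554.2 257.3 156.3] circ 554.2 256.2 74.2 rect ((553.6908569335938, 255.9737091064453), (147.6396484375, 145.03030395507812), 88.87043762207031) 151.02069 160.9357
tab 73 mean [544.3 201.  185.2] circ 544.2 201.1 16.8 rect ((544.1925048828125, 201.2567596435547), (11.113704681396484, 33.04812240600586), 83.50370788574219) 177.14914 190.17676
upper 651 mean [ 515.2 -197.4   93.2] circ 515.7 -196.9 51.6 rect ((515.6988525390625, -197.34939575195312), (46.71805191040039, 96.32683563232422), 80.8818130493164) 89.00808 100.53914
base 816 mean [ 515.3 -188.6   10.8] circ 526.4 -192.5 103.5 rect ((522.6205444335938, -198.05271911621094), (184.51376342773438, 135.55807495117188), 2.8101003170013428) 6.00872 19.753569
brass 33 mean [ 536.9 -199.4   95.2] circ 536.6 -200.0 12.0 rect ((536.7046508789062, -199.9589080810547), (20.632213592529297, 20.528989791870117), 84.96473693847656) 90.70054 100.5391
[... 516 characters left out ...]
06492614746094) 3.0014446 19.999062
small 1656 mean [432.2 416.6   8.8] circ 433.7 422.9 92.9 rect ((432.4872741699219, 420.43963623046875), (131.8158416748047, 143.14364624023438), 89.55831146240234) 3.0088327 37.36568
pink 753 mean [ 700.3 -266.1   91.5] circ 703.3 -266.4 51.8 rect ((703.2399291992188, -267.21051025390625), (96.59392547607422, 48.20414352416992), 7.9681267738342285) 60.768562 101.891266
driver 456 mean [ 709.8 -403.5   21.8] circ 679.6 -403.5 99.0 rect ((679.7698974609375, -407.0368957519531), (198.0268096923828, 27.385581970214844), 2.0206105709075928) 10.280904 34.173763
[ 20 191  92] [ 537.5972156  -207.83581885   44.70611104] [ 478.11840909 -168.10161691   79.41426167]
```

```bash
python3 -m pendant '[[[1,0.41,-0.224,-0.1,-0.5],[1,0.41,-0.224,-0.1,-0.5],[1,0.41,-0.224,-0.1,-0.5],[1,0.41,-0.224,-0.1,-0.5],[1,0.41,-0.224,-0.1,-0.5],[1,0.41,-0.224,-0.1,-0.5],[1,0.41,-0.224,-0.1,-0.5],[1,0.41,-0.224,-0.1,-0.5]]]'
cat >> h.py <<'E'
def to(s,x,y,z,yaw=None):
    "world target (mm) -> pendant shift (m) and turn from the measured pose"
    Rm=R.from_euler("xyz",s["tcp_rot"]).as_matrix();d=Rm.T@(np.array([x,y,z])-s["eef_pos"])/1000
    t=None if yaw is None else round(-((yaw-s["tcp_rot"][2]+np.pi)%(2*np.pi)-np.pi),4)
    print("shift",d.round(4),"turn",t)
E
python3 - <<'E'
from cell import env
from h import *
s=env.state();to(s,537,-200,310,0.9)
E
```

```text
t: 0.9
eef_pos: [492.0, -258.7, 298.7]
tcp_rot: [-3.141, 0.0, 0.918]
ft_force: [1.0, -0.8, -0.2]
opening: 1.005
shift [ 0.0739  0.     -0.0113] turn 0.0177
```

```bash
python3 -m pendant '[[[1,0.04,0,-0.01,0],[1,0.074,0,-0.01,0],[1,0.074,0,-0.01,0],[1,0.074,0,-0.01,0],[1,0.074,0,-0.01,0],[1,0.074,0,-0.01,0],[1,0.074,0,-0.01,0],[1,0.074,0,-0.01,0]]]'
python3 - <<'E'
from cell import env
from h import *
s=env.state();c=env.read_camera("wrist");pickle.dump((s,c),open("w1.pkl","wb"));cv2.imwrite("pics/w1.png",c["image"]);print(c["tool_from_camera"],c["fx"],s["eef_pos"])
E
```

```text
t: 1.7
eef_pos: [535.9, -202.3, 308.4]
tcp_rot: [3.142, 0.0, 0.917]
ft_force: [0.5, -0.5, 0.2]
opening: 1.001
[[-5.47413270e-04 -9.59268807e-01 -2.82494347e-01  8.04668473e+01]
 [ 9.99999493e-01 -2.86413693e-04 -9.65206113e-04  4.45875988e-01]
 [ 8.44981867e-04 -2.82494732e-01  9.59268478e-01 -1.68973555e+02]
 [ 0.00000000e+00  0.00000000e+00  0.00000000e+00  1.00000000e+00]] 299.463520276179 [ 535.92881139 -202.3452218   308.3665915 ]
```

View pics/w1.png

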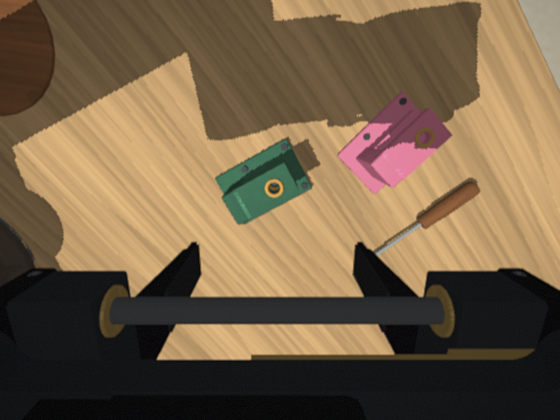

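The wrist view shows the green stand's brass ring at (274,188), unobstructed. I'll fit the ring and cast it onto the z=95 plane.

```bash
cat >> h.py <<'E'
def wray(c,s,u,v,z):
    T=c["tool_from_camera"];Rt=R.from_euler("xyz",s["tcp_rot"]).as_matrix()
    d=Rt@T[:3,:3]@[(u-c["cx"])/c["fx"],(v-c["cy"])/c["fy"],1];o=Rt@T[:3,3]+s["eef_pos"]
    return o+d*(z-o[2])/d[2]
E
python3 - <<'E'
from cell import env
from h import *
s,c=pickle.load(open("w1.pkl","rb"));h=cv2.cvtColor(c["image"],cv2.COLOR_BGR2HSV)
m=cv2.inRange(h,(12,90,90),(35,255,255));m2=np.zeros_like(m);m2[172:204,258:290]=m[172:204,258:290]
n,l,st,ce=cv2.connectedComponentsWithStats(m2);k=1+st[1:,4].argmax();print(st[k])
q=cv2.findContours((l==k).astype(np.uint8),0,1)[0][0];e=cv2.fitEllipse(q);print(e,wray(c,s,*e[0],95))
W=wristworld(c,s);P=W[(l==k)];print(P.mean(0),np.median(P,0))
# two edges of the upper arm for the column direction
g=cv2.inRange(h,(60,60,20),(100,255,255))>0;g&=(abs(W[...,2]-95)<6);g[:,330:]=0;r=cv2.minAreaRect(W[g][:,:2].astype(np.float32));print(r)
to(env.state(),544,201,270,1.39)
E
```

```text
[264 179  20  19 229]
((273.79132080078125, 187.70724487304688), (18.251176834106445, 18.58829116821289), 72.2020492553711) [ 534.46050782 -198.50650354   95.        ]
[ 533.93724285 -199.26249918   90.61805707] [ 532.82850261 -200.64576639   93.46864968]
((514.0187377929688, -196.15293884277344), (46.03803253173828, 93.90095520019531), 81.46733856201172)
shift [ 0.325  -0.2389  0.0383] turn -0.473
```

```bash
python3 -m pendant '[[[0.7,0.325,-0.239,0,-0.473],[0.7,0.325,-0.239,0,-0.473],[0.7,0.325,-0.239,0,-0.473],[0.7,0.325,-0.239,0,-0.473],[0.7,0.325,-0.239,0,-0.473],[0.7,0.325,-0.239,0,-0.473],[0.7,0.325,-0.239,0,-0.473],[0.7,0.325,-0.239,0,-0.473]]]';  python3 -m pendant '[[[0.7,0.003,-0.003,0,0],[0.7,0.006,-0.004,0,0],[0.7,0.006,-0.004,0,0],[0.7,0.006,-0.004,0,0],[0.7,0.006,-0.004,0,0],[0.7,0.006,-0.004,0,0],[0.7,0.006,-0.004,0,0],[0.7,0.006,-0.004,0,0]]]'
python3 - <<'E'
from cell import env
from h import *
s=env.state();c=env.read_camera("wrist");pickle.dump((s,c),open("w2.pkl","wb"));cv2.imwrite("pics/w2.png",c["image"])
W=wristworld(c,s);z=W[...,2];b=(c["range_z"]>0)&(np.hypot(W[...,0]-544,W[...,1]-201)<35)&(z>172)&(z<195)
P=W[b];print(len(P),P.mean(0),P[:,2].max(),cv2.minAreaRect(P[P[:,2]>180][:,:2].astype(np.float32)))
E
```

```text
t: 2.55
eef_pos: [543.5, 200.0, 308.5]
tcp_rot: [3.141, -0.0, 1.391]
ft_force: [1.9, -0.2, -0.9]
opening: 0.703
t: 3.35
eef_pos: [541.0, 204.5, 308.3]
tcp_rot: [3.142, 0.0, 1.39]
ft_force: [0.3, -1.0, -0.2]
opening: 0.701
391 [543.06197158 204.68964139 183.12589434] 186.8231957963058 ((542.7678833007812, 203.74940490722656), (9.435073852539062, 32.72239303588867), 80.2859878540039)
```

View pics/w2.png

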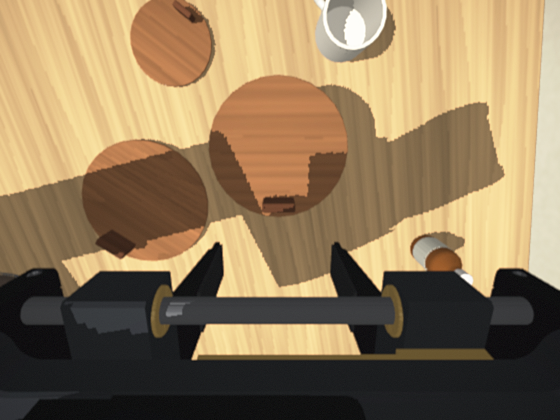

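The wrist view shows the lid at (278,145) and its tab at (279,205), square to the jaws. I'll descend and grip.

```bash
python3 -m pendant '[[[0.7,-0.001,0.002,0.04,-0.01],[0.7,-0.001,0.002,0.08,-0.01],[0.7,-0.001,0.002,0.11,-0.01],[0.7,-0.001,0.002,0.13,-0.01],[0.7,-0.001,0.002,0.14,-0.01],[0.7,-0.001,0.002,0.147,-0.01],[0.7,-0.001,0.002,0.15,-0.01],[0.7,-0.001,0.002,0.15,-0.01]]]';  python3 -m pendant '[[[0.3,0,0,0,0],[0.2,0,0,0,0],[0.2,0,0,0,0],[0.2,0,0,0,0],[0.2,0,0,0,0],[0.2,0,0,0,0],[0.2,0,0,0,0],[0.2,0,0,0,0]]]'
```

```text
t: 4.2
eef_pos: [543.0, 203.5, 158.8]
tcp_rot: [3.141, -0.0, 1.401]
ft_force: [0.3, 0.1, 0.3]
opening: 0.7
t: 5.0
eef_pos: [542.8, 203.4, 158.5]
tcp_rot: [3.141, -0.0, 1.401]
ft_force: [-0.9, -1.0, 2.4]
opening: 0.354
```

```bash
python3 -m pendant '[[[0.2,0,0,-0.003,0],[0.2,0,0,-0.006,0],[0.2,0,0,-0.009,0],[0.2,0,0,-0.012,0],[0.2,0,0,-0.015,0],[0.2,0,0,-0.018,0],[0.2,0,0,-0.018,0],[0.2,0,0,-0.018,0]]]'
cat > lid.py <<'E'
from cell import env
from h import *
import sys
s=env.state();c=env.read_camera("wrist");pickle.dump((s,c),open("w3.pkl","wb"))
W=wristworld(c,s);h=cv2.cvtColor(c["image"],cv2.COLOR_BGR2HSV)
b=(c["range_z"]>0)&(h[...,1]>80)&(h[...,0]<20);v,u=np.mgrid[:420,:560]
b&=(u>225)&(u<335)&(v>60)&(v<190)&(W[...,2]>float(sys.argv[1]))
P=W[b];A=np.c_[P[:,:2]-P[:,:2].mean(0),np.ones(len(P))];k=np.linalg.lstsq(A,P[:,2],rcond=None)[0]
r=abs(P[:,2]-A@k)<6;k=np.linalg.lstsq(A[r],P[r,2],rcond=None)[0];yaw=s["tcp_rot"][2]
print(len(P),"mean",P[r].mean(0),"slope along tool x, y",k[0]*np.cos(yaw)+k[1]*np.sin(yaw),k[0]*np.sin(yaw)-k[1]*np.cos(yaw),"extent z",np.percentile(P[:,2],[1,50,99]))
E
python3 lid.py 120
```

```text
t: 5.8
eef_pos: [542.7, 203.4, 176.3]
tcp_rot: [3.141, 0.0, 1.401]
ft_force: [-0.6, -0.2, -0.6]
opening: 0.352
14011 mean [558.53789167 281.36471606 172.75109897] slope along tool x, y -0.001038295488333687 -0.00026238616286577163 extent z [171.20308973 172.75606173 174.27683565]
```

The lid came up flat because the pads hold it too stiffly to pivot. I'll reseat it, push its plug against the far inner wall, and lift along an arc so the far edge stays down.

```bash
python3 -m pendant '[[[0.2,0,0,0.005,0],[0.2,0,0,0.010,0],[0.2,0,0,0.015,0],[0.2,0,0,0.017,0],[0.2,0.002,0,0.017,0],[0.2,0.004,0,0.017,0],[0.2,0.006,0,0.017,0],[0.2,0.006,0,0.017,0]]]'; python3 -m pendant '[[[0.2,0.001,0,0,0],[0.2,0.001,0,0,0],[0.2,0.002,0,0,0],[0.2,0.002,0,0,0],[0.2,0.003,0,0,0],[0.2,0.003,0,0,0],[0.2,0.003,0,0,0],[0.2,0.003,0,0,0]]]'
```

```text
t: 6.65
eef_pos: [543.4, 207.6, 159.5]
tcp_rot: [-3.141, 0.004, 1.401]
ft_force: [-3.0, -14.5, 3.0]
opening: 0.357
t: 7.45
eef_pos: [543.3, 207.9, 159.6]
tcp_rot: [-3.14, 0.008, 1.401]
ft_force: [-5.9, -32.5, 8.2]
opening: 0.355
```

```bash
python3 -m pendant '[[[0.2,0.0005,0,-0.003,0],[0.2,0.001,0,-0.006,0],[0.2,0.002,0,-0.009,0],[0.2,0.0025,0,-0.012,0],[0.2,0.003,0,-0.015,0],[0.2,0.004,0,-0.018,0],[0.2,0.004,0,-0.020,0],[0.2,0.004,0,-0.020,0]]]'; python3 lid.py 120
```

```text
t: 8.25
eef_pos: [545.2, 216.8, 179.8]
tcp_rot: [3.14, -0.001, 1.401]
ft_force: [-0.0, -0.2, -0.7]
opening: 0.355
13976 mean [561.21939737 294.91114725 164.28961576] slope along tool x, y -0.1418542579160116 -9.645950163230874e-05 extent z [158.69963254 164.25995388 169.94269835]
```

```bash
python3 -m pendant '[[[0.2,-0.004,0,0,0],[0.2,-0.008,0,0,0],[0.2,-0.012,0,0,0],[0.2,-0.012,0,0,0],[0.2,-0.012,0,-0.01,0],[0.2,-0.012,0,-0.02,0],[0.2,-0.012,0,-0.04,0],[0.2,-0.012,0,-0.06,0]]]'
python3 - <<'E'
from cell import env
from h import *
s=env.state()
to(s,575,-5,250,1.40);to(s,575,-5,15,1.4)
E
```

```text
t: 9.1
eef_pos: [542.9, 204.5, 240.9]
tcp_rot: [3.141, -0.0, 1.401]
ft_force: [-0.1, -0.5, -0.7]
opening: 0.355
shift [-0.2011  0.0671 -0.0091] turn 0.0009
shift [-0.2011  0.0669  0.2259] turn 0.0009
```

```bash
python3 -m pendant '[[[0.2,-0.04,0.013,0,0],[0.2,-0.08,0.027,0,0],[0.2,-0.12,0.04,0,0],[0.2,-0.16,0.053,0,0],[0.2,-0.19,0.063,0.01,0],[0.2,-0.201,0.067,0.04,0],[0.2,-0.201,0.067,0.08,0],[0.2,-0.201,0.067,0.12,0]]]'; python3 -m pendant '[[[0.2,0,0,0.03,0],[0.2,0,0,0.055,0],[0.2,0,0,0.07,0],[0.2,0,0,0.08,0],[0.2,0,0,0.087,0],[0.2,0,0,0.094,0],[0.2,0,0,0.1,0],[0.2,0,0,0.1,0]]]';  python3 lid.py -20
```

```text
t: 9.9
eef_pos: [575.6, -5.7, 119.5]
tcp_rot: [3.139, -0.0, 1.4]
ft_force: [1.3, 0.6, -1.3]
opening: 0.357
t: 10.7
eef_pos: [575.3, -5.2, 19.4]
tcp_rot: [3.141, -0.0, 1.4]
ft_force: [0.7, -1.6, 1.5]
opening: 0.354
14008 mean [591.29299732  72.84982025  11.56166678] slope along tool x, y -0.05294166129478032 -0.0002112001296468366 extent z [ 8.89684362 11.56057051 14.19637702]
```

```bash
python3 -m pendant '[[[0.2,0,0,0.002,0],[0.2,0,0,0.003,0],[0.2,0,0,0.004,0],[0.2,0,0,0.005,0],[0.2,0,0,0.0055,0],[0.2,0,0,0.006,0],[0.2,0,0,0.006,0],[0.2,0,0,0.006,0]]]';  python3 lid.py -20
```

```text
t: 11.55
eef_pos: [574.9, -5.1, 13.4]
tcp_rot: [3.142, 0.0, 1.401]
ft_force: [-1.0, -3.6, 4.2]
opening: 0.355
13996 mean [590.75292306  72.8750512    9.99431214] slope along tool x, y 0.0006044017148710754 -0.0007570352300961766 extent z [ 8.45135481  9.99472506 11.54565974]
```

```bash
python3 -m pendant '[[[0.5,0,0,0,0],[0.7,0,0,0,0],[0.7,0,0,0,0],[0.7,0,0,-0.03,0],[0.7,0,0,-0.08,0],[0.7,0,0,-0.13,0],[0.7,0,0,-0.18,0],[0.7,0,0,-0.23,0]]]'; python3 -m pendant '[[[0.5,0.03,-0.01,-0.04,0],[0.4,0.08,-0.02,-0.067,0],[0.4,0.13,-0.033,-0.067,0],[0.4,0.18,-0.046,-0.067,0],[0.4,0.22,-0.057,-0.067,0],[0.4,0.254,-0.065,-0.067,0],[0.4,0.254,-0.065,-0.067,0],[0.4,0.254,-0.065,-0.067,0]]]'
python3 - <<'E'
from cell import env
from h import *
s=env.state();c=env.read_camera("wrist");pickle.dump((s,c),open("w4.pkl","wb"));cv2.imwrite("pics/w4.png",c["image"][100:300,140:420].repeat(2,0).repeat(2,1))
W=wristworld(c,s);z=W[...,2];b=(c["range_z"]>0)&(abs(z-140)<6)&(np.hypot(W[...,0]-554,W[...,1]-256)<55);P=W[b];v,u=np.where(b)
print(len(P),np.median(P,0),u.min(),u.max(),v.min(),v.max())
t=env.read_camera("top");W=world(t);b=(W[...,2]>3)&(W[...,2]<18)&(np.hypot(W[...,0]-584,W[...,1]-50)<90);P=W[b].astype(np.float32);print("lid",cv2.minEnclosingCircle(P[:,:2].copy()),P[:,2].mean())
E
```

```text
t: 12.4
eef_pos: [574.4, -4.9, 245.4]
tcp_rot: [-3.141, -0.0, 1.401]
ft_force: [1.4, 0.1, -0.3]
opening: 0.703
t: 13.2
eef_pos: [553.4, 256.9, 309.9]
tcp_rot: [-3.141, 0.001, 1.403]
ft_force: [0.7, -0.9, -0.3]
opening: 0.403
85 [552.56453999 258.16822025 138.88697022] 271 280 191 201
lid ((583.9947509765625, 50.02046585083008), 89.9821548461914) 10.881747
```

View pics/w4.png

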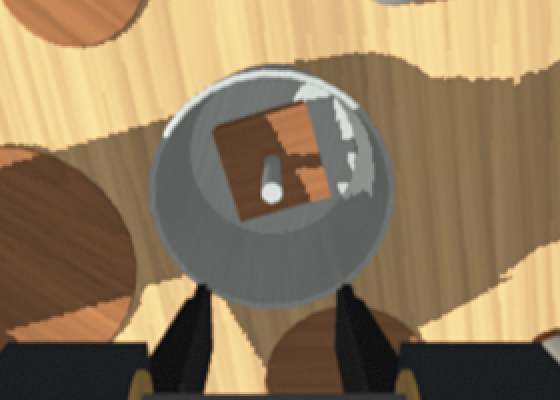

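The canister is open and the rod top is at full-frame pixel (275.5,196), standing in the block. The lid lies flat around (584,50). I'll go down and grip the rod.

```bash
python3 -m pendant '[[[0.4,0.001,-0.001,0.05,0],[0.4,0.001,-0.001,0.1,0],[0.4,0.001,-0.001,0.14,0],[0.4,0.001,-0.001,0.17,0],[0.4,0.001,-0.001,0.19,0],[0.4,0.001,-0.001,0.205,0],[0.4,0.001,-0.001,0.215,0],[0.4,0.001,-0.001,0.219,0]]]'; python3 -m pendant '[[[0.2,0,0,0,0],[0.1,0,0,0,0],[0.05,0,0,0,0],[0,0,0,0,0],[0,0,0,0,0],[0,0,0,0,0],[0,0,0,0,0],[0,0,0,0,0]]]'
```

```text
t: 14.1
eef_pos: [553.1, 256.4, 90.7]
tcp_rot: [-3.141, 0.001, 1.399]
ft_force: [0.1, -0.6, 0.3]
opening: 0.399
t: 14.9
eef_pos: [553.1, 257.6, 91.8]
tcp_rot: [3.141, -0.0, 1.401]
ft_force: [-1.5, 0.3, 5.6]
opening: 0.119
```

```bash
python3 -m pendant '[[[0,0,0,-0.01,0],[0,0,0,-0.02,0],[0,0,0,-0.035,0],[0,0,0,-0.06,0],[0,0,0,-0.09,0],[0,0,0,-0.13,0],[0,0,0,-0.17,0],[0,0,0,-0.19,0]]]'
python3 - <<'E'
from cell import env
from h import *
s=env.state();to(s,536,-199,275,1.4)
E
```

```text
t: 15.7
eef_pos: [553.5, 257.6, 285.8]
tcp_rot: [3.137, -0.002, 1.401]
ft_force: [0.8, -0.2, -1.7]
opening: 0.123
shift [-0.453   0.0599  0.0101] turn 0.0008
```

```bash
python3 -m pendant '[[[0,-0.05,0.006,0,0],[0,-0.1,0.012,0,0],[0,-0.15,0.02,0,0],[0,-0.2,0.026,0,0],[0,-0.25,0.033,0,0],[0,-0.3,0.04,0,0],[0,-0.35,0.046,0,0],[0,-0.4,0.053,0,0]]]'; python3 -m pendant '[[[0,-0.03,0.004,0.01,0],[0,-0.05,0.007,0.02,0],[0,-0.053,0.007,0.03,0],[0,-0.053,0.007,0.04,0],[0,-0.053,0.007,0.045,0],[0,-0.053,0.007,0.045,0],[0,-0.053,0.007,0.045,0],[0,-0.053,0.007,0.045,0]]]'
python3 - <<'E'
from cell import env
from h import *
s=env.state();c=env.read_camera("wrist");pickle.dump((s,c),open("w5.pkl","wb"));cv2.imwrite("pics/w5.png",cv2.resize(c["image"][120:300,180:380],None,fx=3,fy=3,interpolation=0))
for n in("scene","top"):
    c=env.read_camera(n);pickle.dump((s,c),open(n+"5.pkl","wb"));cv2.imwrite("pics/%s5.png"%n,c["image"])
E
```

```text
t: 16.5
eef_pos: [537.1, -144.2, 282.3]
tcp_rot: [3.141, 0.0, 1.401]
ft_force: [0.1, 0.3, -1.9]
opening: 0.122
t: 17.3
eef_pos: [535.9, -195.1, 236.9]
tcp_rot: [3.141, 0.0, 1.402]
ft_force: [-0.8, -0.2, -1.6]
opening: 0.127
```

View pics/w5.png

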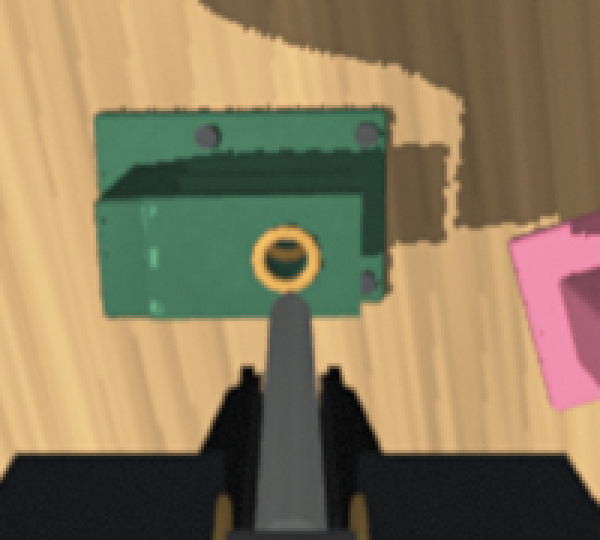

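The ring is at full-frame pixel (275.3,206.7) and the nose tip ends at about (277,218), so the rod hangs just short of the bore. I'll measure both in this one image.

Run:
```python
from h import *
s,c=pickle.load(open("w5.pkl","rb"));h=cv2.cvtColor(c["image"],cv2.COLOR_BGR2HSV)
m=cv2.inRange(h,(12,120,130),(35,255,255));m2=np.zeros_like(m);m2[192:220,262:290]=m[192:220,262:290]
n,l,st,ce=cv2.connectedComponentsWithStats(m2);k=1+st[1:,4].argmax();e=cv2.fitEllipse(cv2.findContours((l==k).astype(np.uint8),0,1)[0][0]);print(st[k],e)
Rt=R.from_euler("xyz",s["tcp_rot"]).as_matrix()
T=lambda p:Rt.T@(p-s["eef_pos"])
B=wray(c,s,*e[0],95);print("bore world",B,"tool",T(B))
zn=s["eef_pos"][2]-81.8
g=(h[...,1]<60)&(h[...,2]>50)
for v in range(214,242,2):
    u=np.where(g[v,262:300])[0]+262
    if len(u):
        print(v,u.min(),u.max(),"tool of mid at nose z" if v<222 else "",T(wray(c,s,u.mean(),v,zn)).round(2))
print(c["image"][212:224,277].tolist())
# top view bore again
s,c=pickle.load(open("top5.pkl","rb"))
```

```text
[264 195  23  23 242] ((275.03656005859375, 205.96530151367188), (20.924091339111328, 21.905561447143555), 90.56818389892578)
bore world [ 534.21734323 -198.23278227   95.        ] tool [ -3.29424447  -1.25081632 141.88205608]
218 273 279 tool of mid at nose z [ 1.92e+00 -6.00e-02  8.18e+01]
220 272 281 tool of mid at nose z [7.00e-02 3.80e-01 8.18e+01]
222 271 282  [-1.77  0.38 81.8 ]
224 270 283  [-3.63  0.38 81.8 ]
226 270 283  [-5.49  0.38 81.8 ]
228 270 282  [-7.36e+00 -7.00e-02  8.18e+01]
230 270 283  [-9.24  0.37 81.8 ]
232 270 283  [-11.13   0.37  81.8 ]
234 270 283  [-13.02   0.37  81.8 ]
236 270 283  [-14.92   0.37  81.8 ]
238 269 283  [-1.683e+01 -8.000e-02  8.180e+01]
240 269 283  [-1.875e+01 -8.000e-02  8.181e+01]
[[57, 87, 91], [72, 134, 172], [91, 174, 229], [94, 178, 231], [89, 151, 192], [81, 105, 121], [82, 82, 81], [82, 82, 80], [83, 84, 81], [83, 84, 83], [83, 84, 82], [82, 84, 82]]
```

View pics/scene5.png

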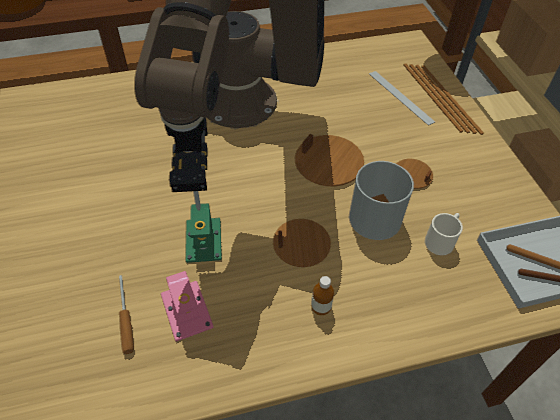

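```bash
python3 -m pendant '[[[0,-0.001,-0.0005,0.01,0],[0,-0.002,-0.001,0.02,0],[0,-0.003,-0.0015,0.03,0],[0,-0.003,-0.0015,0.036,0],[0,-0.003,-0.0015,0.04,0],[0,-0.003,-0.0015,0.04,0],[0,-0.003,-0.0015,0.04,0],[0,-0.003,-0.0015,0.04,0]]]'
python3 - <<'E'
from cell import env
from h import *
s=env.state();c=env.read_camera("wrist");pickle.dump((s,c),open("w6.pkl","wb"));cv2.imwrite("pics/w6.png",cv2.resize(c["image"][180:250,240:320],None,fx=8,fy=8,interpolation=0))
E
```

```text
t: 18.25
eef_pos: [533.8, -198.4, 196.7]
tcp_rot: [3.141, 0.0, 1.401]
ft_force: [0.3, 0.2, -1.8]
opening: 0.121
```

View pics/w6.png

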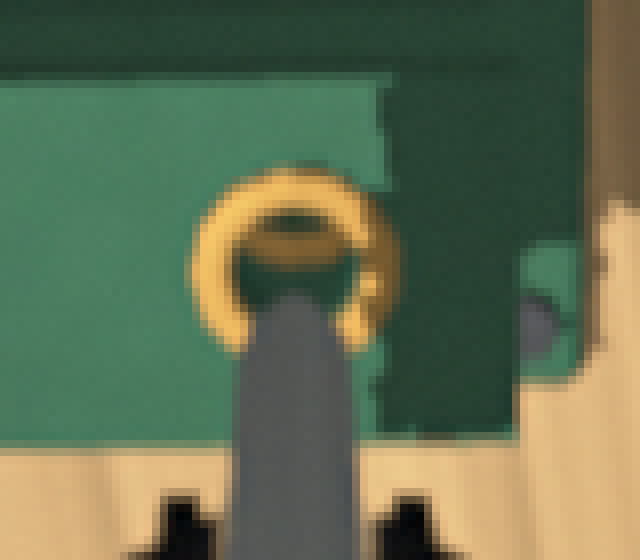

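Ring centre is at about (276.4,212.4) full frame, and the nose edge is at about (276.5,215.8) inside the ring.

Run:
```python
from h import *
s,c=pickle.load(open("w6.pkl","rb"));Rt=R.from_euler("xyz",s["tcp_rot"]).as_matrix();T=lambda p:Rt.T@(p-s["eef_pos"])
print("bore",T(wray(c,s,276.4,212.4,95)),"nose",T(wray(c,s,276.5,215.75,s["eef_pos"][2]-81.8))-[3,0,0])
for v in (190,260):pass
# ring outer top/left/right for a check
print(T(wray(c,s,276.4,199.9,95)),T(wray(c,s,263.2,212.4,95)),T(wray(c,s,289.5,212.4,95)))
```

```text
bore [  1.22115785   0.2666747  101.71711402] nose [ 0.97806731  0.38062175 81.79919931]
[ 13.33404833   0.275146   101.71386648] [  1.22772863 -12.16248456 101.70903255] [  1.21463689  12.601601   101.72513422]
```

Nose and bore agree within 0.3 mm. I'll lower in stages and watch the force.

```bash
python3 -m pendant '[[[0,0,0,0.008,0],[0,0,0,0.016,0],[0,0,0,0.02,0],[0,0,0,0.025,0],[0,0,0,0.03,0],[0,0,0,0.035,0],[0,0,0,0.038,0],[0,0,0,0.038,0]]]'
```

```text
t: 19.1
eef_pos: [533.5, -198.3, 157.9]
tcp_rot: [-3.141, -0.0, 1.401]
ft_force: [-1.0, 0.4, -1.1]
opening: 0.121
```

```bash
python3 -m pendant '[[[0,0,0,0.006,0],[0,0,0,0.012,0],[0,0,0,0.016,0],[0,0,0,0.02,0],[0,0,0,0.024,0],[0,0,0,0.028,0],[0,0,0,0.031,0],[0,0,0,0.031,0]]]'
```

```text
t: 19.9
eef_pos: [533.5, -198.3, 126.9]
tcp_rot: [-3.141, -0.0, 1.401]
ft_force: [-0.9, -0.5, -0.9]
opening: 0.12
```

```bash
python3 -m pendant '[[[0,0,0,0.004,0],[0,0,0,0.008,0],[0,0,0,0.012,0],[0,0,0,0.016,0],[0,0,0,0.019,0],[0,0,0,0.021,0],[0,0,0,0.021,0],[0,0,0,0.021,0]]]'
python3 - <<'E'
from cell import env
from h import *
c=env.read_camera("scene");cv2.imwrite("pics/s7.png",cv2.resize(c["image"][150:290,150:350],None,fx=4,fy=4,interpolation=cv2.INTER_CUBIC))
W=world(c);p=lambda P:(lambda q:(q[:2]/q[2]*c["fx"]+[c["cx"],c["cy"]]))(cv2.Rodrigues(c["rvec"])[0]@P+c["tvec"])
for z in(24,36,51,80,95,154):print(z,(p(np.array([534,-198.3,z]))-[150,150])*4)
t=env.read_camera("top");W=world(t);r=np.hypot(W[...,0]-584,W[...,1]-50);b=(r<60)&(W[...,2]<22);P=W[b];k=np.linalg.lstsq(np.c_[P[:,:2],np.ones(len(P))],P[:,2],rcond=None)[0];print("lid top z",np.median(P[:,2]),"slope",k[:2])
W2=W[(r<110)&(W[...,2]>5.5)&(W[...,2]<17)];print(W2.mean(0))
E
```

```text
t: 20.7
eef_pos: [533.7, -198.4, 106.4]
tcp_rot: [3.141, 0.0, 1.401]
ft_force: [-0.2, 0.2, -1.3]
opening: 0.126
24 [210.82655144 368.3991535 ]
36 [208.90119699 357.34492798]
51 [206.45490002 343.29976426]
80 [201.59628045 315.40449721]
95 [199.01395167 300.57832077]
154 [188.36801105 239.45574222]
lid top z 11.58220476140264 slope [ 0.00089852 -0.00011617]
[586.48396124  45.31873388  11.35233262]
```

View pics/s7.png

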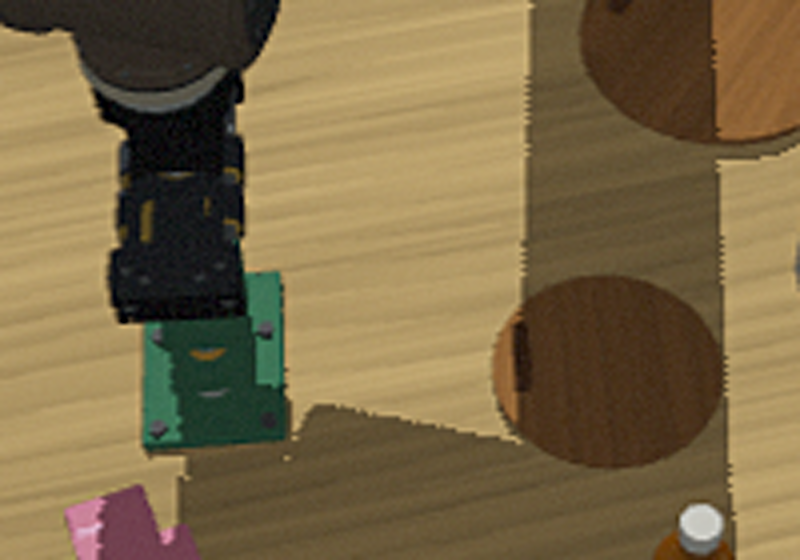

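```bash
python3 -c "
from cell import env
s=env.state();print(s['eef_pos'],s['ft_force'],s['opening']);print(env.job_done())"
```

```text
[ 533.71731844 -198.39570011  106.53717392] [ 0.22887643 -0.72802651 -0.21532922] 0.119135410993022
the job is handed in; nothing more can be done
None
```

I finished the task and handed it in at about 21 s of the 64 s allowed; the cell reports no verdict.

**Lid**
- The first lift by the tab came up flat because the pads held the lid too stiffly to pivot.
- I reseated it, pushed its plug against the far inside wall at about 33 N, and lifted along an arc, which tipped it to 0.14 rad.
- At that point the far edge slid off the wall and the lid jumped about 9 mm. So the far edge was probably just clear of the rim by then. The judged height and tilt were inside their limits by my numbers; the centre offset was tighter, at worst about 22 mm of the 25 mm allowed. I moved the lid back over the centre before lifting it off.
- I laid it flat and let go. It lies about 200 mm from the canister, and the last check gave a slope under 0.001 with its top 11.6 mm above the bench.

**Rod**
- The nose lined up with the bore within about 0.3 mm in the wrist view, and it went down through both guides with no contact force beyond sensor noise.
- The gripper's opening reading (0.12, about 11–12 mm) shows it still holds the rod. By the height at which I gripped it, the nose is about 11 mm below the lower guide and about 13 mm above the anvil.
- The nose was out of sight in the last picture, so its depth is worked out from the arm, not seen.

**Other checks:** The wrist and top cameras disagreed by about 2–3 mm on where the stand is, so I used the wrist view for the final alignment. The arm never went near the glue bottle, mug or screwdriver.

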